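# Feed a nut through the hatch flap

### The job

Push the hex nut that lies on the hatch's raised apron through the hanging flap with the fingertips until it drops over the sill into the box behind, then draw back out so that the flap swings shut. Only push the nut, do not pick it up, and leave the bolt beside it where it lies.

Things in the scene. Friction and masses are not known exactly. Their poses are not given: they have to be found in the camera images.
- hatch: Grey sheet-metal feed hatch fixed on the bench: box 170 wide, 110 deep, 136 mm high, clear window in its roof, raised flat apron in front. Origin on the bench under the middle of the shut flap; x points into the box, z up. Apron top 46 mm above the bench, from x = -172 to the sill at x = 6, then a drop to the box floor at 4 mm. Apron 230 mm wide, side edges 6 mm higher. Doorway y = -75 to 75 mm.
- lintel (a point): Middle of the doorway's upper edge: the lintel's underside, 124 mm above the bench and 78 mm above the apron, at the front face of the hatch (4 mm before the flap's plane). The lintel's top is at 136 mm. Fingers that reach through must slope forward a little to pass under the lintel and the flap's hinge. Axes as the hatch's.
- flap (a joint): Steel leaf 144 mm wide hung on a hinge along its top edge, 120 mm above the bench at the hatch's x = 0; its 8 mm rolled lower edge hangs 4 mm above the apron. 0 rad = shut; grows to 1.4 as it swings into the box; it cannot swing outward. 0.12 kg, no spring: a light push opens it (also by the nut), it rests on what is under it and falls shut by its weight.
- hex_nut: Plain steel M20 hex nut lying flat on the apron, 34 mm over the flats, 39 mm over the corners, 16 mm high, about 50 g. Origin at the centre of its underside, z up. It lies left or right of the apron's middle line, the bolt on the other side, and may be turned any way.
- bolt_2: Steel hex bolt 59 mm long, 22 mm across and 20 mm high, lying on the apron beside the nut, roughly along the hatch's x. Origin at the centre of its underside, x along the bolt. To be left alone.
Not all that is in view belongs to the job. What is shaped like the hex_nut but green or orange is not meant.

How it is judged:
On the way:
1. the flap is pushed open with the nut in the doorway (value of joint flap above 0.15 rad and x of hex_nut in the frame of hatch above -0.02 m and z of hex_nut in the frame of hatch below 0.07 m), for 0.05 s.
At the end, for the whole second after the job is handed in: The nut lies at rest down in the box behind the flap (its origin lower than 40 mm above the bench and 0 to 110 mm behind the shut flap's plane); the flap hangs shut (within 0.06 rad); the bolt lies within 20 mm of where it was (x of hex_nut in the frame of hatch between 0 and 0.11 m and y of hex_nut in the frame of hatch between -0.083 and 0.083 m and height (world z) of hex_nut below 0.04 m and value of joint flap below 0.06 rad and linear speed of hex_nut below 0.02 m/s and distance of bolt_2 from where it was at the start of the episode below 0.02 m); the robot touches nothing.
It fails at once if the nut is lifted (more than about 25 mm off the apron) (height (world z) of hex_nut above 0.072 m).
It fails at once if the bolt is disturbed (moved 20 mm) (distance of bolt_2 from where it was at the start of the episode above 0.02 m).
It also fails if it takes over 42 s, if anything falls off the work surface, if the arm or the gripper's body presses on something with over 40 N, if the wrist force passes 120 N, or if a joint passes its speed limit or range.

### The arm

A 6-joint arm with a two-finger parallel gripper is mounted at the origin on a cart in front of the work surface, level with it; the furniture and walls round the work are solid. World frame = base frame: x ahead of the robot, y to its left, z up, the work surface at z = 0. Lengths are in m, angles in rad, forces in N, time in s.
With the tool pointing down it reaches from about 0.275 to 0.975 m from the base axis. Payload 8.4 kg.
Tool frame: the origin (TCP) lies at the very end of the fingers, on their centre line; the grasp point (between the pads) lies manip.grip_point_offset behind it (manip.grip_point_offset is the distance from the TCP to the grasp point, in m); y points along the fingers, x is the direction in which the jaws open and shut, and the axes are right-handed (so a half turn about y gives the same grasp; the last joint's range is limited). The gripper opens to 92 mm and grips with 3 to 60 N. Pads are 20 mm wide; open, the fingers measure 128 mm over their backs; the gripper's body (75 mm by 189 mm) begins 69 mm behind the grasp point.
Start: joints at [-1.239, 0.353, 1.633, -0, 1.155, -0.002], TCP at [0.205, -0.591, 0.215] pointing down, gripper open.
Joint ranges: [-2.63, 2.63], [-0.92, 2.1], [0.06, 2.66], [-1.3, 4.44], [0, 2.69], [-3.02, 3.02]. Speed limits (rad/s): [2.22, 2.22, 2.79, 3.14, 3.14, 3.14].

### API

Orientations are given as [roll, pitch, yaw] about the fixed x, y, z axes, in that order (R = Rz(yaw) Ry(pitch) Rx(roll)).
In Python, from plant import manip gives the robot as it stands.
- The arm moves only by the tool servo_tool, never from a script. Its argument "steps" is a list of rows, each a list of 7 numbers: the turn, a rotation vector about the world's x, y, z in rad, then the shift along the world's x, y, z in mm, then the opening in per cent of the stroke, from 0 (shut) to 100 (fully open). A call has 1 to 5 rows; each row shifts and turns the commanded pose from where the row before left it; what a row does not reach is not made up. A row lasts 1/12 s, in which the tool goes at most 41.7 mm and 7.16 degrees, less where a joint would pass 70% of its speed; a pose out of reach is approached as far as the arm can. A call is refused whole if a number of a shift passes 41.7 or a number of a turn 0.125, either way. A call with a gripper value outside its range is refused whole. The fingers move at their own pace and stop on an object; the grip force is fixed at half the most. Time passes only in rows, so rows that do not move let the fingers close. It gives the time, the measured TCP pose, the force and the opening at its end, in the units of the state.
- manip.observe(): the state, without advancing time (a new reading comes with each control period).
- manip.snapshot(name): name is "side" or "top"; returns (picture, depth): 384x512x3 uint8, blue, green, red; 384x512 float32, m along the optical axis (not along the pixel's ray), 0 where there is no reading.
- manip.calibration(name): a dict with "camera_matrix" (3x3 intrinsics, pixels), "T" (4x4, takes a point from camera to world coordinates). Camera axes: x right, y up, looking along -z (the intrinsics and any distortion apply to the point x, -y, -z); pixel columns grow to the right and rows downward; lengths in m; the calibration is good to about 2 mm. A picture is of the moment at which its call begins. calibration takes no time and is no camera call.
- manip.close_job(): hands the job in, once; it reports no verdict.
Trained networks look in the newest picture that a camera, given by its name, has taken for a name from the list of things; names that differ only in an ending like _2 or _b are one class to them, and where a whole thing is asked for, a point or a joint stands for the part that bears it (a point fixed in the world has none). Each returns a list of dicts, best first, with "p" (0 to 1); they miss things now and then, are a little off and sometimes report something else, mostly with a low value. They report only what shows in the picture. A call takes as long as a camera call. They do not tell look-alikes from the thing itself.
- manip.spot_in(camera, query): "point" ([column, row] as shares, 0 to 1, of the picture: columns of its width, rows of its height, amid what is visible of it).
- manip.outline_of(camera, query): "region" (384x512 bool, what is visible of it) and "point" ([column, row] as shares, 0 to 1, of the picture: columns of its width, rows of its height, amid what is visible of it).
The state is a dict: "clock": time; "qpos": joint angles; "qvel": joint speeds; "tau": joint torques, N m; "tool_pos": TCP position; "eef_rot": TCP orientation; "ft_force": force on the tool from outside, world axes, zero at the start; "ft_torque": the same for the moment, N m; "width": opening from 0.0 (shut) to 1.0 (fully open).
Only numpy, scipy, OpenCV 4.12 (cv2) and the standard library are available. Lean on these libraries where they do the work, as an engineer would, in place of code of your own. Each camera call takes 0.05 s, during which the arm holds its last target. There are 200 camera calls.

## Working session

There is one attempt and no reset: what is moved stays moved. The work goes in short steps, Python scripts to look and compute and a tool call to move; the robot and the scene stay as the last step left them, time stands still between calls to the robot, and variables do not carry over. Pictures are saved under pics/ and viewed, about 8 in all and at most 12, crops included, and the job is handed in when it is done.

Besides the shell and the picture viewer there is one more tool, called after "Request:" as name(argument=value, ...), one argument or row to a line, values as JSON. servo_tool: Moves the arm, as the interface text tells. Its arguments: {"type":"object","properties":{"steps":{"type":"array"}},"required":["steps"]}

```bash
mkdir -p pics; ls
python3 - <<'E'
from plant import manip
import cv2,numpy as np
o=manip.observe();print({k:np.round(v,3).tolist() for k,v in o.items()}, manip.grip_point_offset)
ims=[]
for c in("side","top"):
    im,d=manip.snapshot(c);np.savez(f"{c}0.npz",im=im,d=d);cv2.imwrite(f"pics/{c}0.png",im)
    K=manip.calibration(c);print(c,np.round(K["camera_matrix"],1).tolist(),np.round(K["T"],3).tolist(),[k for k in K])
    for q in("hex_nut","bolt_2","hatch","flap"):
        print(q,[(round(r["p"],2),np.round(np.array(r["point"])*[512,384]).tolist()) for r in manip.spot_in(c,q)][:5])
E
```

```text
pics
{'clock': 0.0, 'qpos': [-1.239, 0.354, 1.634, -0.0, 1.155, -0.002], 'qvel': [-0.0, -0.0, 0.002, -0.0, -0.0, 0.0], 'tau': [0.003, -59.383, -33.422, 0.07, 0.024, -0.0], 'tool_pos': [0.205, -0.59, 0.214], 'eef_rot': [-1.571, 0.001, -1.237], 'ft_force': [0.281, 0.309, 0.405], 'ft_torque': [0.017, -0.024, 0.006], 'width': 1.004} 0.0187
side [[362.5, 0.0, 250.7], [0.0, 362.5, 192.0], [0.0, 0.0, 1.0]] [[0.953, 0.196, -0.231, 0.346], [-0.303, 0.606, -0.735, -0.776], [-0.004, 0.771, 0.637, 0.654], [0.0, 0.0, 0.0, 1.0]] ['camera_matrix', 'T']
hex_nut [(0.66, [326.0, 300.0]), (0.53, [203.0, 175.0]), (0.44, [230.0, 220.0])]
bolt_2 []
hatch [(0.9, [270.0, 213.0])]
flap []
top [[387.1, 0.0, 256.8], [0.0, 387.1, 185.0], [0.0, 0.0, 1.0]] [[-0.021, 0.998, -0.06, 0.486], [-0.999, -0.02, 0.025, -0.145], [0.024, 0.061, 0.998, 0.947], [0.0, 0.0, 0.0, 1.0]] ['camera_matrix', 'T']
hex_nut [(0.66, [354.0, 146.0]), (0.42, [265.0, 212.0])]
bolt_2 [(0.62, [213.0, 198.0])]
hatch [(0.56, [253.0, 168.0])]
flap [(0.62, [261.0, 161.0])]
```

```bash
python3 -c "
import cv2,numpy as np
a=cv2.imread('pics/side0.png');b=cv2.imread('pics/top0.png')
cv2.imwrite('pics/both.png',np.vstack([cv2.resize(a[100:340,100:400],(600,480))[:300*1+180],cv2.resize(b[60:300,100:400],(600,480))])[:, :])
im=cv2.imread('pics/both.png');cv2.imwrite('pics/both.png',cv2.resize(im,(375,600)))
cv2.imwrite('pics/top1.png',cv2.resize(b[60:300,150:390],(600,600),interpolation=cv2.INTER_CUBIC))
"
```

```text
(no output)
```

View pics/top1.png

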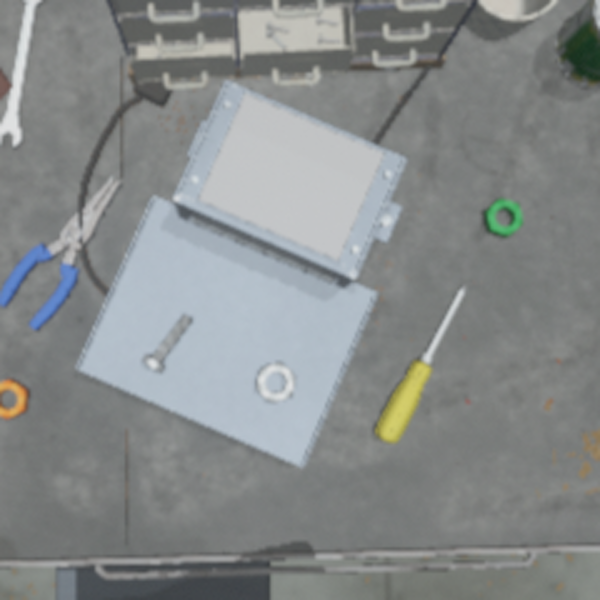

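View pics/side0.png

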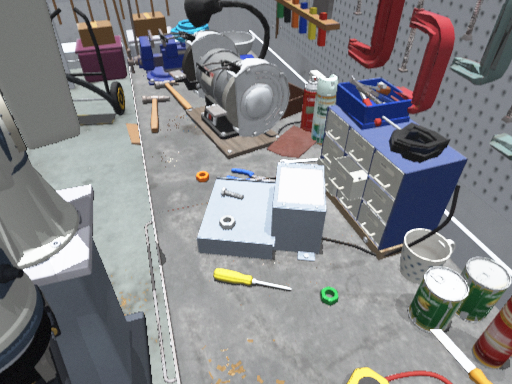

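The top view shows three nut shapes: steel on the apron at about (260,213) in the full top picture, green at (352,147) and orange at (153,219). The steel one on the apron fits, since the coloured ones are excluded. The enlarged crop shows it grey and on the apron, with the bolt on its left at (218,197). Next I'll measure the hatch, nut and bolt.

```bash
cat > h.py <<'E'
import numpy as np,cv2
from plant import manip
def cloud(c,d):
    k=manip.calibration(c);K=k["camera_matrix"];T=k["T"]
    v,u=np.mgrid[:384,:512]
    P=np.stack([(u-K[0,2])/K[0,0]*d,-(v-K[1,2])/K[1,1]*d,-d],-1)
    return P@T[:3,:3].T+T[:3,3]
E
python3 - <<'E'
from h import *
z=np.load("top0.npz");P=cloud("top",z["d"]);im=z["im"]
for q in("hex_nut","bolt_2"):
    for r in manip.outline_of("top",q)[:3]:
        m=r["region"]&(z["d"]>0);p=P[m];print(q,round(r["p"],2),m.sum(),np.round(np.array(r["point"])*[512,384]),np.round(np.median(p,0),4),np.round(p.mean(0),4), "bbox ctr",np.round((p.min(0)+p.max(0))/2,4))
        if q=="bolt_2":
            w,V=np.linalg.eigh(np.cov(p[:,:2].T));print("axis deg",np.degrees(np.arctan2(V[1,1],V[0,1])), np.ptp(p[:,:2]@V[:,1]))
Z=P[...,2]
box=np.zeros(Z.shape,bool);box[60:300,150:390]=1
for lo,hi in((.036,.054),(.126,.146)):
    m=box&(Z>lo)&(Z<hi)
    n,l,s,_=cv2.connectedComponentsWithStats(m.astype(np.uint8));i=1+np.argmax(s[1:,4]);p=P[l==i]
    r=cv2.minAreaRect((p[:,:2]*1000).astype(np.float32));print(lo,s[i],np.median(p[:,2]),r,np.round(cv2.boxPoints(r)).tolist())
E
```

```text
hex_nut 0.66 65 [266. 211.] [ 0.4791 -0.1781  0.0615] [ 0.4786 -0.1745  0.0614] bbox ctr [ 0.477  -0.1722  0.0611]
hex_nut 0.59 179 [354. 152.] [ 0.6303 -0.4027  0.0141] [ 0.6311 -0.4021  0.0106] bbox ctr [ 0.6326 -0.4039  0.008 ]
bolt_2 0.49 134 [216. 194.] [ 0.5133 -0.0732  0.0581] [ 0.5132 -0.0735  0.0582] bbox ctr [ 0.5146 -0.0735  0.0561]
axis deg 142.32137474498725 0.05769244120043421
0.036 [ 180  138  121  109 6948] 0.045653558064473077 ((525.88232421875, -128.86480712890625), (230.66053771972656, 177.72511291503906), 65.31192779541016) [[397.0, -197.0], [558.0, -271.0], [655.0, -61.0], [493.0, 13.0]]
0.126 [ 219   92   94   80 4267] 0.13492824384067137 ((649.3864135742188, -185.94705200195312), (169.88101196289062, 114.36927795410156), 65.34989166259766) [[562.0, -239.0], [666.0, -287.0], [737.0, -133.0], [633.0, -85.0]]
```

```bash
cat >> h.py <<'E'
a=np.radians(-24.7);R=np.array([[np.cos(a),-np.sin(a)],[np.sin(a),np.cos(a)]]);O=np.array([.6013,-.1638])
def toH(p): return (np.asarray(p)[...,:2]-O)@R
def toW(q): return np.asarray(q)@R.T+O
def blobs(d,c="top"):
    P=cloud(c,d);H=toH(P);Z=P[...,2]
    m=(Z>.0515)&(Z<.08)&(H[...,0]>-.17)&(H[...,0]<-.012)&(abs(H[...,1])<.105)
    n,l,s,_=cv2.connectedComponentsWithStats(m.astype(np.uint8),connectivity=8)
    for i in range(1,n):
        if s[i,4]<15: continue
        h=H[l==i]*1000;r=cv2.minAreaRect(h.astype(np.float32))
        print(s[i,4],"mean",h.mean(0).round(1),"rect",np.round(r[0],1),np.round(r[1],1),round(r[2],1),"zmax",Z[l==i].max().round(4),"x",h[:,0].min().round(),h[:,0].max().round(),"y",h[:,1].min().round(),h[:,1].max().round())
E
python3 - <<'E'
from h import *
z=np.load("top0.npz");blobs(z["d"]); blobs(np.load("side0.npz")["d"],"side")
print(toW([[-.115,-.04]]), manip.observe()["clock"])
E
```

```text
132 mean [-117.1   44.9] rect [-114.   47.] [19.8 57.5] 82.8 zmax 0.0688 x -143.0 -86.0 y 34.0 60.0
132 mean [-109.2  -60.1] rect [-109.4  -60.1] [33.3 36.3] 41.9 zmax 0.0653 x -128.0 -91.0 y -78.0 -42.0
106 mean [-117.2   42.2] rect [-114.6   44.8] [18.1 57.7] 83.7 zmax 0.0678 x -143.0 -86.0 y 33.0 55.0
169 mean [-109.3  -63.6] rect [-110.2  -61.3] [35.7 34.5] 8.2 zmax 0.0663 x -128.0 -92.0 y -79.0 -43.0
[[ 0.48010688 -0.15208561]] 0.6
```

Request:
servo_tool(
  steps=[
    [0,0,-0.11,18,33,0,27],
    [0,0,-0.11,18,33,0,27],
    [0,0,-0.11,18,33,0,27],
    [0,0,-0.11,18,33,0,27],
    [0,0,-0.11,18,33,0,27],
  ],
)

```text
clock: 1.02
tool_pos: [0.2952, -0.424, 0.2147]
eef_rot: [-1.571, -0.0, -1.793]
ft_force: [0.7, -0.1, 0.2]
width: 0.661
```

Request:
servo_tool(
  steps=[
    [0,0,-0.11,18,33,0,27],
    [0,0,-0.105,18,33,0,27],
    [-0.04,-0.087,0,18,33,0,27],
    [-0.04,-0.087,0,18,33,0,27],
    [-0.04,-0.087,0,18,33,0,27],
  ],
)

```text
clock: 1.43
tool_pos: [0.3858, -0.2593, 0.2151]
eef_rot: [-1.278, 0.001, -2.002]
ft_force: [1.3, -0.1, 0.8]
width: 0.295
```

Request:
servo_tool(
  steps=[
    [-0.04,-0.087,0,18,33,0,27],
    [0,0,0,18,33,-20,27],
    [0,0,0,18,33,-20,27],
    [0,0,0,0,0,-20,27],
    [0,0,0,0,0,0,27],
  ],
)

```text
clock: 1.85
tool_pos: [0.4369, -0.1597, 0.1527]
eef_rot: [-1.192, -0.0, -1.996]
ft_force: [-0.8, 0.7, -1.1]
width: 0.269
```

Request:
servo_tool(
  steps=[
    [0,0,0,2,3,-30,27],
    [0,0,0,0,0,-30,27],
    [0,0,0,0,0,-20,27],
    [0,0,0,0,0,-14,27],
    [0,0,0,0,0,0,27],
  ],
)

```text
clock: 2.27
tool_pos: [0.4382, -0.1608, 0.0595]
eef_rot: [-1.192, -0.001, -2.004]
ft_force: [-0.6, 0.2, 0.2]
width: 0.268
```

Run:
```python
from h import *
o=manip.observe();print(o["tool_pos"],toH(o["tool_pos"]),o["qpos"],o["ft_force"])
a,_=manip.snapshot("side");b,d=manip.snapshot("top");blobs(d)
cv2.imwrite("pics/c1.png",np.hstack([cv2.resize(a[150:280,180:340],(400,325),interpolation=2),cv2.resize(b[110:266,180:330],(400,416),interpolation=2)[:325]]))
```

```text
[ 0.43821966 -0.16079728  0.05951821] [-0.14941456 -0.06541791] [-0.32280972  0.23036403  2.36926255 -0.24797086  0.17058379  1.91737663] [-0.60005117  0.21676663  0.19367259]
134 mean [-117.   45.] rect [-113.9   47. ] [19.5 57.5] 82.7 zmax 0.0682 x -143.0 -86.0 y 34.0 60.0
131 mean [-109.2  -60. ] rect [-109.5  -60.1] [33.3 36.3] 41.9 zmax 0.0661 x -128.0 -91.0 y -78.0 -42.0
16 mean [-142.2  -45.9] rect [-141.9  -45.3] [ 5.7 12.7] 2.1 zmax 0.0791 x -145.0 -139.0 y -52.0 -39.0
18 mean [-141.9  -83.2] rect [-142.1  -83.7] [13.4  5.3] 80.0 zmax 0.0794 x -145.0 -138.0 y -90.0 -77.0
```

View pics/c1.png

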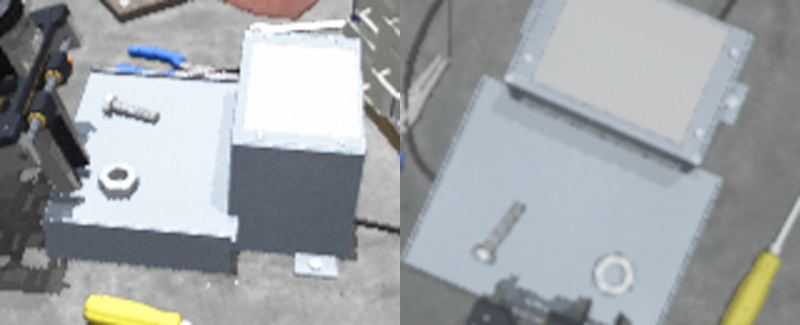

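Request:
servo_tool(
  steps=[
    [0,0,0,0,0,-5,27],
    [0,0,0,0,0,-3,27],
    [0,0,0,7,0,0,27],
    [0,0,0,7,0,0,27],
    [0,0,0,7,0,0,27],
  ],
)

```text
clock: 2.78
tool_pos: [0.4624, -0.1604, 0.0544]
eef_rot: [-1.186, 0.0, -2.002]
ft_force: [-0.7, -0.7, 0.4]
width: 0.268
```

Request:
servo_tool(
  steps=[
    [0,0,0,8,0,0,27],
    [0,0,0,8,0,0,27],
    [0,0,0,8,0,0,27],
    [0,0,0,8,0,0,27],
    [0,0,0,0,0,0,27],
  ],
)

```text
clock: 3.2
tool_pos: [0.4953, -0.16, 0.0538]
eef_rot: [-1.186, 0.001, -2.001]
ft_force: [1.4, -0.3, -0.3]
width: 0.274
```

Run:
```python
from h import *
o=manip.observe();print(o["tool_pos"],toH(o["tool_pos"]),o["eef_rot"],o["qpos"],o["ft_force"])
a,_=manip.snapshot("side");b,d=manip.snapshot("top");blobs(d)
cv2.imwrite("pics/c2.png",np.hstack([cv2.resize(a[150:280,180:340],(400,325),interpolation=2),cv2.resize(b[110:266,180:330],(400,416),interpolation=2)[:325]]))
```

```text
[ 0.49528098 -0.15998721  0.05383223] [-0.09791239 -0.04083791] [-1.18601589e+00  5.35339612e-04 -2.00128183e+00] [-0.27569535  0.30637251  2.26972106 -0.3031221   0.19342865  2.01242652] [ 1.36198404 -0.26893549 -0.30814641]
47 mean [-97.9  40.4] rect [-98.1  40.8] [10.1 24.8] 77.4 zmax 0.0607 x -111.0 -86.0 y 34.0 46.0
174 mean [-79.9 -40.7] rect [-78.2 -40.2] [49.3 39.9] 89.9 zmax 0.0798 x -98.0 -58.0 y -65.0 -15.0
```

View pics/c2.png

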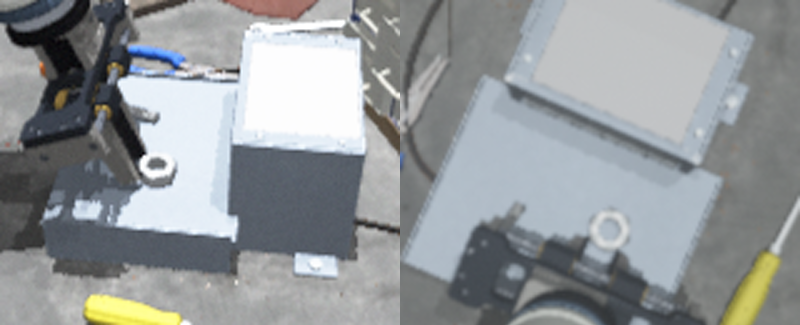

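Request:
servo_tool(
  steps=[
    [0,0,0,9,0,-2,27],
    [0,0,0,9,0,0,27],
    [0,0,0,9,0,0,27],
    [0,0,0,9,0,0,27],
    [0,0,0,9,0,0,27],
  ],
)

```text
clock: 3.72
tool_pos: [0.5392, -0.1599, 0.0515]
eef_rot: [-1.188, 0.0, -2.002]
ft_force: [-0.8, -0.3, 0.0]
width: 0.269
```

Request:
servo_tool(
  steps=[
    [0,0,0,7,-3,0,27],
    [0,0,0,7,-3,0,27],
    [0,0,0,7,-3,0,27],
    [0,0,0,7,-3,0,27],
    [0,0,0,0,0,0,27],
  ],
)

```text
clock: 4.13
tool_pos: [0.5678, -0.1727, 0.0518]
eef_rot: [-1.186, 0.0, -2.002]
ft_force: [0.3, 0.3, -0.1]
width: 0.275
```

Run:
```python
from h import *
o=manip.observe();print(o["tool_pos"],toH(o["tool_pos"]),o["eef_rot"],o["ft_force"])
a,_=manip.snapshot("side");b,d=manip.snapshot("top");blobs(d)
cv2.imwrite("pics/c3.png",np.hstack([cv2.resize(a[150:280,180:340],(400,325),interpolation=2),cv2.resize(b[110:266,180:330],(400,416),interpolation=2)[:325]]))
```

```text
[ 0.56779438 -0.17271399  0.05183152] [-0.02671527 -0.02209933] [-1.18615685e+00  4.97907984e-04 -2.00228926e+00] [ 0.27425898  0.30736216 -0.07814056]
70 mean [-19.3 -21.6] rect [-19.5 -21.5] [13.8 48. ] 1.5 zmax 0.0799 x -27.0 -13.0 y -46.0 2.0
35 mean [-103.8   41.9] rect [-103.8   41.9] [ 9.9 18.4] 80.6 zmax 0.0611 x -113.0 -95.0 y 36.0 48.0
50 mean [-133.5   49.6] rect [-132.7   51.4] [18.3 18.6] 23.5 zmax 0.0675 x -142.0 -123.0 y 41.0 60.0
```

View pics/c3.png

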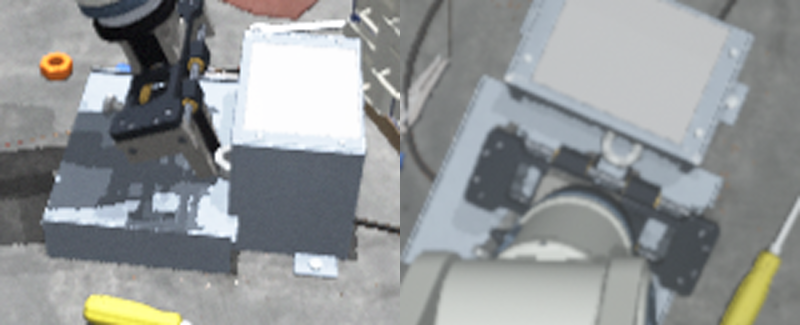

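Request:
servo_tool(
  steps=[
    [0,0,0,5,-2,0,27],
    [0,0,0,5,-2,0,27],
    [0,0,0,5,-2,0,27],
    [0,0,0,0,0,0,27],
  ],
)

```text
clock: 4.57
tool_pos: [0.5824, -0.1784, 0.0518]
eef_rot: [-1.186, 0.0, -2.002]
ft_force: [0.3, -0.1, 0.2]
width: 0.273
```

Request:
servo_tool(
  steps=[
    [0,0,0,5,-2,0,27],
    [0,0,0,5,-2,0,27],
    [0,0,0,3,-1,0,27],
    [0,0,0,0,0,0,27],
  ],
)

```text
clock: 4.9
tool_pos: [0.5951, -0.1833, 0.0517]
eef_rot: [-1.187, 0.0, -2.002]
ft_force: [-0.5, 0.4, -0.6]
width: 0.267
```

Run:
```python
from h import *
o=manip.observe();print(o["tool_pos"],toH(o["tool_pos"]),o["eef_rot"],o["ft_force"],manip.observe()["clock"])
a,_=manip.snapshot("side");b,d=manip.snapshot("top")
cv2.imwrite("pics/c4.png",np.hstack([cv2.resize(a[150:280,180:340],(400,325),interpolation=2),cv2.resize(b[110:240,220:350],(400,400),interpolation=2)[:325]]))
```

```text
[ 0.59505219 -0.18325529  0.05169189] [ 0.00245354 -0.02028605] [-1.18680515e+00  3.04474409e-04 -2.00200747e+00] [-0.51257504  0.41213279 -0.59610141] 4.9
```

View pics/c4.png

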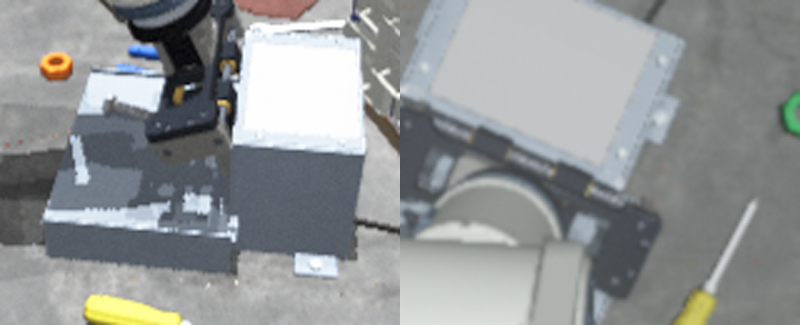

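Request:
servo_tool(
  steps=[
    [0,0,0,3,-1,0,27],
    [0,0,0,0,0,0,27],
    [0,0,0,0,0,0,27],
    [0,0,0,-5,2,0,27],
    [0,0,0,-9,4,0,27],
  ],
)

```text
clock: 5.42
tool_pos: [0.5833, -0.178, 0.0516]
eef_rot: [-1.187, 0.0, -2.002]
ft_force: [0.3, -0.6, 0.3]
width: 0.271
```

Request:
servo_tool(
  steps=[
    [0,0,0,-14,6,0,27],
    [0,0,0,-14,6,0,27],
    [0,0,0,-14,6,0,27],
    [0,0,0,-14,6,0,27],
    [0,0,0,-14,6,10,27],
  ],
)

```text
clock: 5.83
tool_pos: [0.5101, -0.147, 0.06]
eef_rot: [-1.191, -0.001, -2.002]
ft_force: [-0.4, 0.4, 1.0]
width: 0.274
```

Request:
servo_tool(
  steps=[
    [0,0,0,-5,0,35,27],
    [0,0,0,-5,0,35,27],
    [0,0,0,-30,-20,20,27],
    [0,0,0,-30,-25,0,27],
    [0,0,0,-30,-25,0,27],
  ],
)

```text
clock: 6.25
tool_pos: [0.4123, -0.2178, 0.1531]
eef_rot: [-1.184, -0.001, -1.999]
ft_force: [-0.1, -0.7, -1.2]
width: 0.272
```

Request:
servo_tool(
  steps=[
    [0,0,0,-20,-35,0,27],
    [0,0,0,-20,-35,0,27],
    [0,0,0,-15,-38,0,27],
    [0,0,0,-10,-38,0,27],
    [0,0,0,0,0,0,27],
  ],
)

```text
clock: 6.67
tool_pos: [0.3487, -0.3658, 0.1525]
eef_rot: [-1.185, -0.003, -2.008]
ft_force: [-0.0, -1.0, 1.0]
width: 0.271
```

Run:
```python
from h import *
o=manip.observe();print(o["tool_pos"],toH(o["tool_pos"]),o["ft_force"],o["clock"])
a,ds=manip.snapshot("side");b,d=manip.snapshot("top");blobs(d);blobs(ds,"side")
for c in("top","side"):
  for q in("hex_nut","flap"):print(c,q,[(round(r["p"],2),np.round(np.array(r["point"])*[512,384]).tolist()) for r in manip.spot_in(c,q)][:5])
P=cloud("top",d);H=toH(P);m=(H[...,0]>.015)&(H[...,0]<.1)&(abs(H[...,1])<.07);print("window z",np.percentile(P[m][:,2],[0,5,50,100]))
cv2.imwrite("pics/c5.png",np.hstack([cv2.resize(a[150:280,180:340],(400,325),interpolation=2),cv2.resize(b[80:210,200:330],(400,400),interpolation=2)[:325]]))
```

```text
[ 0.34871693 -0.36576799  0.15245203] [-0.14507802 -0.28903572] [-0.0080866  -1.0478777   1.00681654] 6.6667
133 mean [-117.2   45. ] rect [-114.   47.] [19.3 57.6] 82.4 zmax 0.0661 x -143.0 -86.0 y 34.0 60.0
108 mean [-118.    42.2] rect [-115.1   43. ] [15.4 58.7] 80.8 zmax 0.0683 x -144.0 -86.0 y 32.0 54.0
top hex_nut [(0.63, [352.0, 146.0]), (0.42, [155.0, 218.0])]
top flap [(0.62, [256.0, 160.0])]
side hex_nut [(0.53, [202.0, 173.0])]
side flap []
window z [0.12976622 0.13243665 0.13473342 0.14019013]
```

View pics/c5.png

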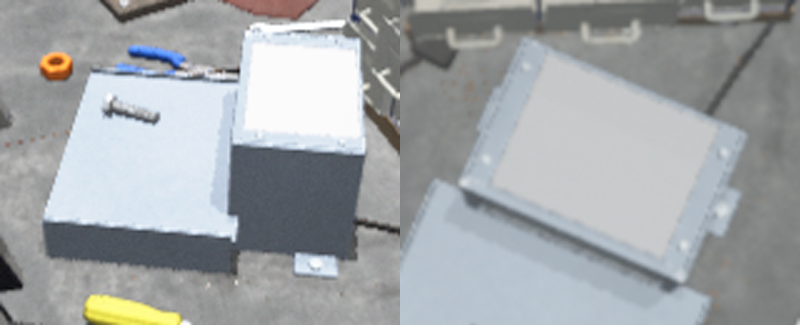

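Run:
```python
from h import *
_,d=manip.snapshot("top")
for D in(np.load("top0.npz")["d"],d):
    P=cloud("top",D);H=toH(P)*1000;Z=P[...,2]
    for lo,hi in((-70,-40),(-40,0),(0,40),(40,70)):
        m=(H[...,0]>-25)&(H[...,0]<30)&(H[...,1]>lo)&(H[...,1]<hi)&(Z<.12)
        i=np.argsort(H[m][:,0])[-6:];print(lo,m.sum(),np.round(H[m][i,0],1),np.round(Z[m][i]*1000))
```

```text
-70 168 [-1.3 -1.3 -1.3 -1.3 -1.2 -1.1] [62. 97. 87. 94. 98. 83.]
-40 230 [-1.3 -1.2 -1.2 -1.2 -1.1 -0.9] [60. 78. 62. 87. 89. 81.]
0 227 [-1.3 -1.3 -1.3 -1.2 -1.2 -1.1] [65. 96. 60. 75. 55. 84.]
40 172 [-1.3 -1.3 -1.3 -1.2 -1.2 -1.1] [101.  79.  80.  89.  60.  75.]
-70 168 [-0.7 -0.7 -0.7 -0.7 -0.7 -0.6] [69. 60. 67. 68. 59. 72.]
-40 229 [-0.9 -0.9 -0.8 -0.8 -0.7 -0.5] [57. 67. 64. 73. 64. 62.]
0 231 [-0.9 -0.8 -0.8 -0.8 -0.8 -0.8] [88. 60. 67. 62. 61. 56.]
40 171 [-0.8 -0.8 -0.7 -0.7 -0.7 -0.6] [63. 65. 55. 71. 59. 56.]
```

The flap's face reads at x ≈ -1 mm all the way down to z ≈ 55 mm, as at the start, so it is shut. The nut is off the apron and the bolt hasn't moved. I'll let it settle briefly, then hand in.

Request:
servo_tool(
  steps=[
    [0,0,0,0,0,0,27],
    [0,0,0,0,0,0,27],
    [0,0,0,0,0,0,27],
    [0,0,0,0,0,0,27],
    [0,0,0,0,0,0,27],
  ],
)

```text
clock: 7.43
tool_pos: [0.3507, -0.3595, 0.1514]
eef_rot: [-1.188, 0.0, -2.002]
ft_force: [-0.3, -0.4, 0.4]
width: 0.268
```

```bash
python3 -c "
from plant import manip
print(manip.close_job())"
```

```text
the job is handed in; nothing more can be done
None
```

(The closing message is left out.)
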